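# Slide the bread board's handle out over the worktop edge

### The arm

A 6-joint arm with a two-finger parallel gripper is mounted at the origin on a cart in front of the work surface, level with it; the furniture and walls round the work are solid. World frame = base frame: x ahead of the robot, y to its left, z up, the work surface at z = 0. Lengths are in mm, angles in rad, forces in N, time in s.
With the tool pointing down it reaches from about 300 to 775 mm from the base axis. Payload 14.6 kg.
Tool frame: the origin (TCP) lies on the front face of the gripper's body, between the roots of the fingers; the fingertips stand 97 mm ahead of it and the grasp point (between the pads) lies 78 mm ahead of it; z points along the fingers, y is the direction in which the jaws open and shut (so a half turn about z gives the same grasp; the last joint's range is limited). The gripper opens to 94 mm and grips with 3 to 60 N. Pads are 16 mm wide; open, the fingers measure 119 mm over their backs; the gripper's body (75 mm by 177 mm) begins 78 mm behind the grasp point.
Start: joints at [-1.363, 0.3, 1.521, -0, 1.321, -0.067], TCP at [149.238, -529.356, 302.646] pointing down, gripper open.
Joint ranges: [-3.03, 3.03], [-0.79, 2.21], [0.23, 2.52], [-1.04, 4.18], [0, 3.07], [-2.55, 2.55]. Speed limits (rad/s): [2.22, 2.22, 2.57, 3.14, 3.14, 3.14].

### API

Orientations are given as a unit quaternion [w, x, y, z].
In Python, from rig import get_obs, snapshot, get_calibration, job_done gives the robot as it stands. The module is installed in compiled form; this text tells all that it offers.
- The arm moves only by the tool send_rows, never from a script. Its argument "series" is a list that holds one entry, the list of rows, each a list of 7 numbers: the shift along the tool's x, y, z in cm, then the turn, a rotation vector about the tool's x, y, z in rad, then the opening, from 0 (shut) to 1 (fully open). A call has 1 to 10 rows; each row shifts and turns the commanded pose from where the row before left it, along the tool's axes as they then stand; what a row does not reach is not made up. A row lasts 1/10 s, in which the tool goes at most 50 mm and 8.59 degrees, less where a joint would pass 70% of its speed; a pose out of reach is approached as far as the arm can. A call with a gripper value outside its range is refused whole. The fingers move at their own pace and stop on an object; "squeeze" is the grip in N (left out, the last holds). Time passes only in rows, so rows that do not move let the fingers close. It gives the time, the measured TCP pose, the force and the opening at its end, in the units of the state.
- get_obs(): the state, without advancing time (a new reading comes with each control period).
- snapshot(name): name is "side" or "top"; returns the picture (384x512x3 uint8, blue, green, red); there is no depth.
- get_calibration(name): a dict with "intrinsics" (3x3 intrinsics, pixels), "k1" (the pictures are not rectified: a ray, as slopes to the right and down, at radius r is drawn at 1 + k1 r^2 times it, then the intrinsics apply), "origin" and "attitude" of the camera in the world. Camera axes: x right, y up, looking along -z (the intrinsics and any distortion apply to the point x, -y, -z); pixel columns grow to the right and rows downward; lengths in mm; the calibration is good to about 2 mm. A picture is of the moment at which its call begins. get_calibration takes no time and is no camera call.
- job_done(): hands the job in, once; it reports no verdict.
The state is a dict: "clock": time; "joint_positions": joint angles; "joint_vel": joint speeds; "joint_torque": joint torques, N m; "ee_pos": TCP position; "orientation": TCP orientation; "ft_force": force on the tool from outside, world axes, zero at the start; "moment": the same for the moment, N m; "opening": opening from 0.0 (shut) to 1.0 (fully open).
Only numpy, scipy, OpenCV 4.12 (cv2) and the standard library are available. Lean on these libraries where they do the work, as an engineer would, in place of code of your own. Each camera call takes 0.05 s, during which the arm holds its last target. There are 200 camera calls.

### The job

Slide the wooden bread board across the worktop towards the robot until its handle sticks out about 10 cm past the worktop's front edge, with the board lying square to that edge, so that I can take hold of it. Only push it with the fingers and keep it flat: do not grip the board, lift it or tip it up. Leave the honey jar, the salt shaker and the flat tin where they are, and let go of the board at the end.

Things in the scene. Friction and masses are not known exactly. Their poses are not given: they have to be found in the camera images.
- board: Loose pale wooden bread board lying flat, 359 mm long, 14 mm thick, about 0.5 kg. Origin: middle of its length and width, on its underside. Its x axis runs along its length to the handle (at first pointing roughly at the robot, up to 0.4 rad askew), z up. Blade, up to 160 mm wide: x = -179 to +57 mm, its shoulders sloping into the handle, 40 mm wide: x = +57 to +179 mm (its tip is on the centre line). Centre of mass near x = -45 mm.
- broad_end (a point): Middle of the board's straight end (about 150 mm wide) opposite the handle, on the underside (board x = -179.5 mm). That end face stands upright, 14 mm high. The board slides with dry friction (a push of 2 to 5 N) and stops when the push stops.
- front_edge (a point): A point on the worktop's straight front edge (fixed, at the worktop's top). The edge runs along this point's y axis (world y); its x axis is square to the edge, away from the robot, and the worktop lies on the +x side. The point itself lies off to the left; the edge is the same all along the work.
- honey: Bystander: honey jar with a red lid, 65 mm in diameter, 90 mm high; origin at the centre of its underside.
- salt: Bystander: clear salt shaker with a grey perforated top, 44 mm in diameter, 90 mm high; origin at the centre of its underside.
- tin: Bystander: flat round tin, 86 mm in diameter, 40 mm high; origin at the centre of its underside.

How it is judged (in metres and radians):
At the end, for the whole second after the job is handed in: The handle tip is 85 to 115 mm past the front edge (the broad end, 358 mm behind it, 243 to 273 mm in from the edge), the board within 0.08 rad of square to the edge, flat and at rest, and honey jar, salt shaker and tin within 20 mm of where they stood (x of broad_end in the frame of front_edge between 0.243 and 0.273 m and angle between the x axis of board and the x axis of front_edge, either way round below 0.08 rad and angle between board's own z axis and vertical below 0.04 rad and height (world z) of broad_end below 0.006 m and height (world z) of board above -0.006 m and linear speed of board below 0.01 m/s and distance of each of honey, salt, tin from where it was at the start of the episode below 0.02 m); the robot touches nothing.
It fails at once if the board is lifted or tipped up (its middle or broad end more than 12 mm off the worktop, or tilted more than 0.08 rad) (height (world z) of any of broad_end, board above 0.012 m or angle between board's own z axis and vertical above 0.08 rad).
It fails at once if the board is gripped: its handle or its thickness is between the fingers and they press on it (contact force between the fingers and board above 1 N and ((x of the grasp point in the frame of board between 0.06 and 0.172 m and y of the grasp point in the frame of board between -0.018 and 0.018 m and z of the grasp point in the frame of board below 0.028 m) or (x of the grasp point in the frame of board between -0.172 and 0.05 m and y of the grasp point in the frame of board between -0.072 and 0.072 m and z of the grasp point in the frame of board below 0.014 m))).
It fails at once if the honey jar is moved more than 20 mm or tipped (distance of honey from where it was at the start of the episode above 0.02 m or angle between honey's own z axis and vertical above 0.2 rad).
It fails at once if the salt shaker is moved more than 20 mm or tipped (distance of salt from where it was at the start of the episode above 0.02 m or angle between salt's own z axis and vertical above 0.2 rad).
It fails at once if the tin is moved more than 20 mm or tipped (distance of tin from where it was at the start of the episode above 0.02 m or angle between tin's own z axis and vertical above 0.2 rad).
It also fails if it takes over 40 s, if anything falls off the work surface, if the arm or the gripper's body presses on something with over 40 N, if the wrist force passes 120 N, or if a joint passes its speed limit or range.

## Working session

There is one attempt and no reset: what is moved stays moved. The work goes in short steps, Python scripts to look and compute and a tool call to move; the robot and the scene stay as the last step left them, time stands still between calls to the robot, and variables do not carry over. Pictures are saved under pics/ and viewed, on a budget of 10 in all, crops included, one or two more only if the job needs it, and the job is handed in when it is done.

Besides the shell and the picture viewer there is one more tool, called after "Emit:" as name(argument=value, ...), one argument or row to a line, values as JSON. send_rows: Moves the arm, as the interface text tells. Its arguments: {"type":"object","properties":{"series":{"type":"array"},"squeeze":{"type":"number"}},"required":["series"]}

```bash
mkdir -p pics; python3 - <<'E'
from rig import *
import cv2
for n in("top","side"):
    c=get_calibration(n);print(n,c)
    cv2.imwrite(f"pics/{n}0.png",snapshot(n))
o=get_obs();print(o)
E
```

```text
top {'intrinsics': array([[350.33924912,   0.        , 260.28479794],
       [  0.        , 350.33924912, 187.31165586],
       [  0.        ,   0.        ,   1.        ]]), 'k1': -0.06381699576350319, 'origin': array([376.70656152,   8.05713101, 913.2091766 ]), 'attitude': array([ 0.70834569,  0.03802973, -0.04713172, -0.70326291])}
side {'intrinsics': array([[413.87010217,   0.        , 253.91236586],
       [  0.        , 413.87010217, 187.52938051],
       [  0.        ,   0.        ,   1.        ]]), 'k1': 0.004261341271826118, 'origin': array([169.50478083, 974.41125452, 813.29827293]), 'attitude': array([-0.1284745 , -0.0755916 ,  0.43749236,  0.88678106])}
{'clock': 0.1, 'joint_positions': array([-1.36259091e+00,  3.00412056e-01,  1.52149536e+00, -1.90207857e-06,
        1.32069419e+00, -6.65919357e-02]), 'joint_vel': array([-0.00227803, -0.00094012, -0.00278014, -0.00084433,  0.00012361,
       -0.00079379]), 'joint_torque': array([ 1.23060734e-03, -5.32645869e+01, -3.53283727e+01,  7.09470478e-02,
        2.34898611e-02, -5.98440670e-05]), 'ee_pos': array([ 149.21842277, -529.23948979,  302.15492659]), 'orientation': array([-5.03147110e-04,  9.90575484e-01,  1.36966991e-01, -3.66095114e-05]), 'ft_force': array([0.47219929, 0.09124571, 0.44951029]), 'moment': array([-0.00329299, -0.01852959,  0.01763625]), 'opening': 0.9973530780319451}
```

View pics/top0.png

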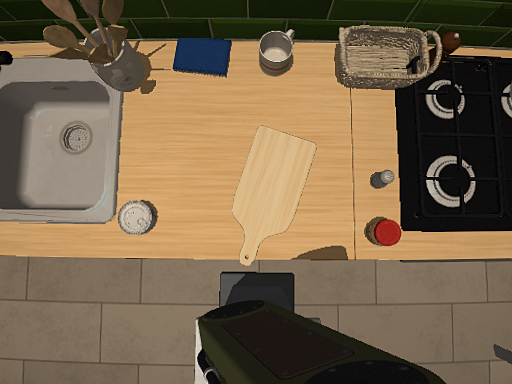

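View pics/side0.png

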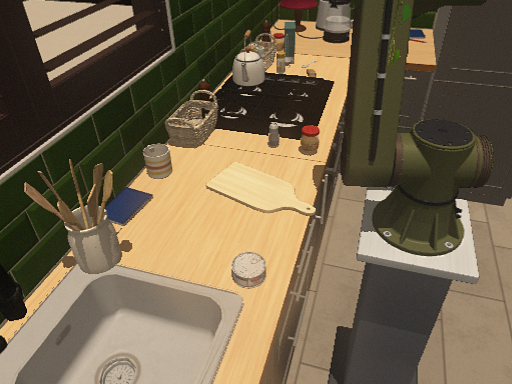

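The top view shows the board with its handle tip at (246,264), its broad end from (261,126) to (316,144), and the front edge at row ~258. The tin is at (136,217), honey at (386,231) and salt at (383,179). The side view agrees. Next I'll measure them.

```bash
cat > h.py <<'E'
from rig import *
import cv2, numpy as np
from scipy.spatial.transform import Rotation as R
def cast(n,px,z):
    c=get_calibration(n); w,x,y,q=c["attitude"]
    p=cv2.undistortPoints(np.float64(px).reshape(-1,1,2),c["intrinsics"],np.float64([c["k1"],0,0,0]))[:,0]
    d=R.from_quat([x,y,q,w]).apply(np.c_[p[:,0],-p[:,1],-np.ones(len(p))])
    o=c["origin"]; return o+d*((z-o[2])/d[:,2])[:,None]
def proj(n,P):
    c=get_calibration(n); w,x,y,q=c["attitude"]
    d=R.from_quat([x,y,q,w]).inv().apply(np.atleast_2d(P)-c["origin"])
    return cv2.projectPoints(d*[1,-1,-1],np.zeros(3),np.zeros(3),c["intrinsics"],np.float64([c["k1"],0,0,0]))[0][:,0]
E
python3 - <<'E'
from h import *
im=cv2.imread("pics/top0.png")
print("tin, salt, honey",cast("top",[[136,217]],40),cast("top",[[385,177]],90),cast("top",[[387,232]],90))
print("corners",cast("top",[[261,126],[316,144]],14),"tip",cast("top",[[246,265]],14))
# edge
g=cv2.cvtColor(im,cv2.COLOR_BGR2GRAY).astype(float)
for c in (150,180,210): 
    r=np.argmin(np.diff(g[245:275,c]))+245.5; print("edge",c,r,cast("top",[[c,r]],0), g[248:270,c].astype(int))
hsv=cv2.cvtColor(im,cv2.COLOR_BGR2HSV)
for p in [(270,180),(260,220),(285,150),(200,150),(330,200),(220,180),(210,230)]: print(p,im[p[1],p[0]],hsv[p[1],p[0]])
print(proj("top",[[400,0,0]]))
E
```

```text
tin, salt, honey [[405.40033946 306.76655586  40.        ]] [[ 503.84392746 -302.29591524   90.        ]] [[ 372.39528949 -302.57704728   90.        ]]
corners [[ 649.13354942   -4.03652307   14.        ]
 [ 601.89275921 -149.41590772   14.        ]] tip [[287.78575112  31.61334917  14.        ]]
edge 150 257.5 [[302.95263418 279.56756313   0.        ]] [174 172 168 168 164 161 168 167 175 186 113 114 117 117 117 117 118 120
 119 119 116 117]
edge 180 257.5 [[303.91672011 201.90012078   0.        ]] [171 172 170 168 165 164 163 166 170 177 137 112 120 121 121 120 118 117
 116 118 121 121]
edge 210 259.5 [[299.62555911 124.54656658   0.        ]] [170 167 170 170 165 163 161 169 178 177 172 144 115 120 122 122 121 122
 122 121 120 119]
(270, 180) [129 182 216] [ 18 103 216]
(260, 220) [131 182 219] [ 17 102 219]
(285, 150) [125 177 214] [ 18 106 214]
(200, 150) [102 159 207] [ 16 129 207]
(330, 200) [109 165 211] [ 16 123 211]
(220, 180) [104 160 208] [ 16 128 208]
(210, 230) [114 172 218] [ 17 122 218]
[[258.7742829  220.68423714]]
```

Geometry checks out: end width is 153 mm, length 354 mm, edge x≈302 and yaw error ≈0.31 rad. My plan has two steps. First I push the right side near the broad end towards +y with shut fingers, to square the board. Then I push the end towards -x with the fingers open so both bear on it.

Emit:
send_rows(
  series=[
    [[0,0,0,0,0,0.1375,0],[0,0,0,0,0,0.1375,0],[3,-3,0,0,0,0,0],[3,-3,0,0,0,0,0],[3,-3,0,0,0,0,0],[3,-3,0,0,0,0,0],[3,-3,0,0,0,0,0],[3,-3,0,0,0,0,0],[3,-3,0,0,0,0,0],[3,-3,0,0,0,0,0]],
  ],
)

```text
clock: 1.1
ee_pos: [390.2, -287.9, 302.5]
orientation: [-0.0, 1.0, -0.0, -0.0]
ft_force: [1.2, -0.6, -0.0]
opening: 0.185
```

Emit:
send_rows(
  series=[
    [[3,-1.7,0,0,0,0,0],[3,-1.7,0,0,0,0,0],[3,-1.7,0,0,0,0,0],[3,-1.7,0,0,0,0,0],[3,-1.7,0,0,0,0,0],[3.8,-1.7,0,0,0,0,0],[0,0,4,0,0,0,0],[0,0,4,0,0,0,0],[0,0,4,0,0,0,0],[0,0,3,0,0,0,0]],
  ],
)

```text
clock: 2.1
ee_pos: [576.6, -187.0, 149.7]
orientation: [-0.001, 1.0, -0.0, -0.001]
ft_force: [-0.1, -0.5, 0.2]
opening: 0.002
```

Emit:
send_rows(
  series=[
    [[0,0,2,0,0,0,0],[0,0,1.5,0,0,0,0],[0,0,1,0,0,0,0],[0,0,0.6,0,0,0,0],[0,0,0,0,0,0,0]],
  ],
)

```text
clock: 2.6
ee_pos: [577.3, -187.5, 101.5]
orientation: [-0.0, 1.0, -0.0, -0.0]
ft_force: [-0.2, 0.0, -0.5]
opening: 0.002
```

Emit:
send_rows(
  series=[
    [[0,-1.2,0,0,0,0,0],[0,-0.8,0,0,0,0,0],[0,-0.8,0,0,0,0,0],[0,-0.8,0,0,0,0,0],[0,-0.8,0,0,0,0,0],[0,-0.8,0,0,0,0,0],[0,-0.8,0,0,0,0,0],[0,-0.8,0,0,0,0,0],[0,-0.4,0,0,0,0,0],[0,0,0,0,0,0,0]],
  ],
)

```text
clock: 3.6
ee_pos: [577.5, -114.8, 101.9]
orientation: [-0.0, 1.0, 0.0, 0.0]
ft_force: [1.8, -1.8, 4.6]
opening: 0.001
```

```bash
python3 - <<'E'
from h import *
im=snapshot("top"); cv2.imwrite("pics/top1.png",im)
cv2.imwrite("pics/top1c.png",cv2.resize(im[90:290,180:380],None,fx=3,fy=3,interpolation=cv2.INTER_CUBIC))
E
```

```text
(no output)
```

View pics/top1c.png

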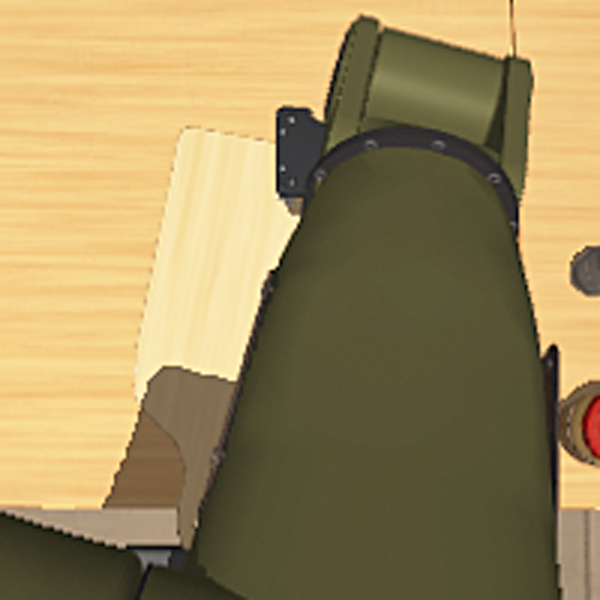

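The crop shows the board's far-left corner at crop (183,127) and its end edge running to (272,140). The arm hides the rest, and the bystanders are unmoved.

```bash
python3 - <<'E'
from h import *
q=np.float64([[183,127],[272,140]])/3+[180,90]
P=cast("top",q,14);d=P[1]-P[0];print(P,"yaw left",np.arctan2(-d[0],-d[1]))
E
```

```text
[[631.35433075  48.63153552  14.        ]
 [620.36246289 -29.70216185  14.        ]] yaw left 0.139410821028519
```

Emit:
send_rows(
  series=[
    [[0,-0.6,0,0,0,0,0],[0,-0.8,0,0,0,0,0],[0,-0.8,0,0,0,0,0],[0,-0.6,0,0,0,0,0],[0,-0.2,0,0,0,0,0],[0,0,0,0,0,0,0],[0,2,0,0,0,0,0],[0,3,0,0,0,0,0],[0,0,-3,0,0,0,0],[0,0,-4,0,0,0,0]],
  ],
)

```text
clock: 4.65
ee_pos: [575.9, -135.8, 169.9]
orientation: [-0.001, 1.0, -0.001, -0.003]
ft_force: [-0.1, 0.0, 0.6]
opening: 0.006
```

Emit:
send_rows(
  series=[
    [[3,4,0,0,0,0,1],[3,4,0,0,0,0,1],[3,4,0,0,0,0,1],[2,4,0,0,0,0,1],[0,3,0,0,0,0,1],[0,0,0,0,0,0,1]],
  ],
)

```text
clock: 5.25
ee_pos: [686.1, -329.1, 169.4]
orientation: [-0.001, 1.0, -0.002, -0.001]
ft_force: [-0.7, -0.3, -1.4]
opening: 0.476
```

```bash
python3 - <<'E'
from h import *
im=snapshot("top"); cv2.imwrite("pics/top2.png",im)
cv2.imwrite("pics/top2c.png",cv2.resize(im[90:290,180:380],None,fx=3,fy=3,interpolation=cv2.INTER_CUBIC))
E
```

```text
(no output)
```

View pics/top2c.png

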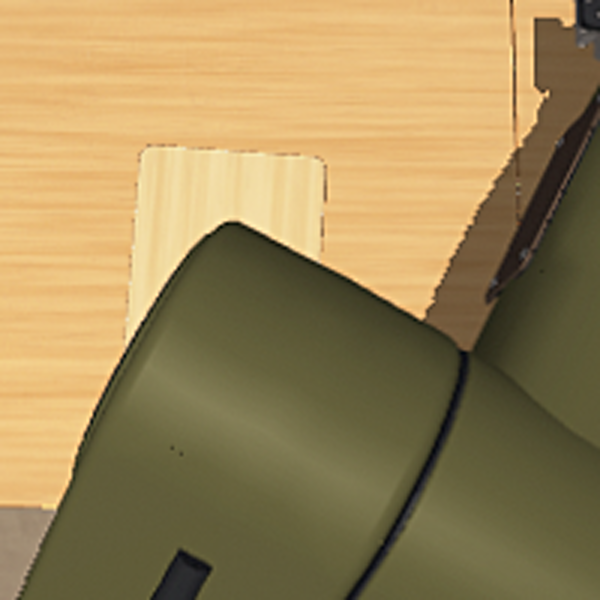

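The end edge now shows in full, from crop (145,147) to (322,157), and looks nearly square.

```bash
python3 - <<'E'
from h import *
q=np.float64([[145,147],[322,157]])/3+[180,90]
P=cast("top",q,14);d=P[1]-P[0];print(P,np.hypot(*d[:2]),"yaw left",np.arctan2(-d[0],-d[1]))
e=[[c,257.7] for c in (150,180)]; print(cast("top",e,0))
im=cv2.imread("pics/top0.png").astype(int).sum(2)
for c in (140,160,170,190,200,220,335,340):
    r=np.argmax(-np.diff(im[250:268,c]))+250.5+.5
    print(c,r,cast("top",[[c,r]],0)[0,:2])
E
```

```text
[[613.00365559  81.69783617  14.        ]
 [605.50913358 -73.65089727  14.        ]] 155.5294082796028 yaw left 0.048205837773628704
[[302.44348978 279.54927092   0.        ]
 [303.40851502 201.88592705   0.        ]]
140 258.0 [301.31575985 305.54092006]
160 258.0 [302.02269315 253.57553942]
170 258.0 [302.3447061  227.69277879]
190 259.0 [300.38882358 176.01852384]
200 260.0 [298.11420531 150.22359079]
220 260.0 [298.58075644  98.84024692]
335 259.0 [ 302.30787573 -197.62208537]
340 259.0 [ 302.30173434 -210.66482133]
```

Edge x≈301, broad end middle at (609, 4), remaining yaw 0.05. Now I move behind it with the fingers open.

Emit:
send_rows(
  series=[
    [[0,-3.7,0,0,0,0,1],[0,-3.7,0,0,0,0,1],[0,-3.7,0,0,0,0,1],[0,-3.7,0,0,0,0,1],[0,-3.7,0,0,0,0,1],[0,-3.7,0,0,0,0,1],[0,-3.7,0,0,0,0,1],[0,-3.7,0,0,0,0,1],[-1.5,-3.7,0,0,0,0,1],[0,0,0,0,0,0,1]],
  ],
)

```text
clock: 6.3
ee_pos: [670.5, 13.1, 171.3]
orientation: [-0.001, 1.0, 0.003, -0.001]
ft_force: [0.1, -0.5, -0.3]
opening: 1.001
```

Emit:
send_rows(
  series=[
    [[0,0,2,0,0,0,1],[0,0,2,0,0,0,1],[0,0,1.5,0,0,0,1],[0,0,0.8,0,0,0,1],[0,0,0.5,0,0,0,1],[0,0,0,0,0,0,1]],
  ],
)

```text
clock: 6.9
ee_pos: [672.3, 7.5, 103.4]
orientation: [-0.0, 1.0, -0.0, -0.0]
ft_force: [-0.3, 0.1, -0.3]
opening: 1.005
```

Emit:
send_rows(
  series=[
    [[-1.5,0,0.1,0,0,0,1],[-1.5,0,0,0,0,0,1],[-1,0,0,0,0,0,1],[-0.8,0,0,0,0,0,1],[-0.8,0,0,0,0,0,1],[-0.8,0,0,0,0,0,1],[-0.8,0,0,0,0,0,1],[-0.8,0,0,0,0,0,1],[-0.8,0,0,0,0,0,1],[-0.6,0,0,0,0,0,1]],
  ],
)

```text
clock: 7.9
ee_pos: [578.4, 7.5, 103.4]
orientation: [0.0, 1.0, -0.0, 0.001]
ft_force: [4.6, 0.6, 3.2]
opening: 1.0
```

Emit:
send_rows(
  series=[
    [[-0.3,0,0,0,0,0,1],[0,0,0,0,0,0,1],[0,0,0,0,0,0,1]],
  ],
)

```text
clock: 8.2
ee_pos: [575.4, 7.5, 102.7]
orientation: [0.0, 1.0, -0.0, -0.0]
ft_force: [3.1, -0.5, 1.8]
opening: 1.002
```

```bash
python3 - <<'E'
from h import *
im=snapshot("side"); cv2.imwrite("pics/s3.png",im); t=snapshot("top")
cv2.imwrite("pics/s3c.png",np.hstack([cv2.resize(im[130:280,180:330],(400,400),interpolation=cv2.INTER_CUBIC),cv2.resize(t[90:290,180:380],(400,400),interpolation=cv2.INTER_CUBIC)]))
E
```

```text
(no output)
```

View pics/s3c.png

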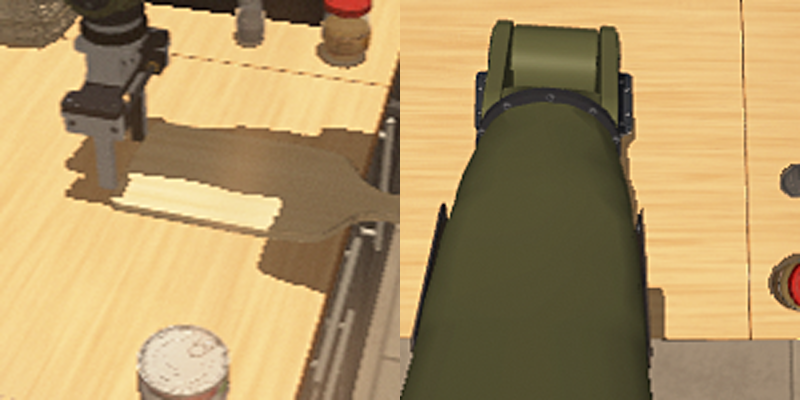

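The fingers are pushing the end and the board is flat and near square. I'll back off and look without the arm in the way.

Emit:
send_rows(
  series=[
    [[1,0,0,0,0,0,1],[3,0,0,0,0,0,1],[3,0,0,0,0,0,1],[0,0,-4,0,0,0,1],[0,0,-3,0,0,0,1],[0,3.7,0,0,0,0,1],[0,3.7,0,0,0,0,1],[0,3.7,0,0,0,0,1],[0,3.7,0,0,0,0,1],[0,3.7,0,0,0,0,1]],
  ],
)

```text
clock: 9.3
ee_pos: [644.6, -178.8, 171.7]
orientation: [-0.0, 1.0, -0.0, -0.001]
ft_force: [0.2, 0.0, 0.1]
opening: 1.001
```

Emit:
send_rows(
  series=[
    [[0,3.7,0,0,0,0,1],[0,3.7,0,0,0,0,1],[0,3.7,0,0,0,0,1],[0,3.7,0,0,0,0,1],[0,0,0,0,0,0,1]],
  ],
)

```text
clock: 9.8
ee_pos: [643.7, -329.6, 171.2]
orientation: [-0.0, 1.0, -0.002, -0.001]
ft_force: [-1.3, -0.5, -1.5]
opening: 0.999
```

```bash
python3 - <<'E'
from h import *
t=snapshot("top");s=snapshot("side"); cv2.imwrite("pics/t4.png",t);cv2.imwrite("pics/s4.png",s)
f=lambda a:cv2.resize(a,(400,400),interpolation=cv2.INTER_CUBIC)
cv2.imwrite("pics/c4.png",np.hstack([f(s[130:263,200:333]),f(t[120:253,190:323])]))
E
```

```text
(no output)
```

View pics/c4.png

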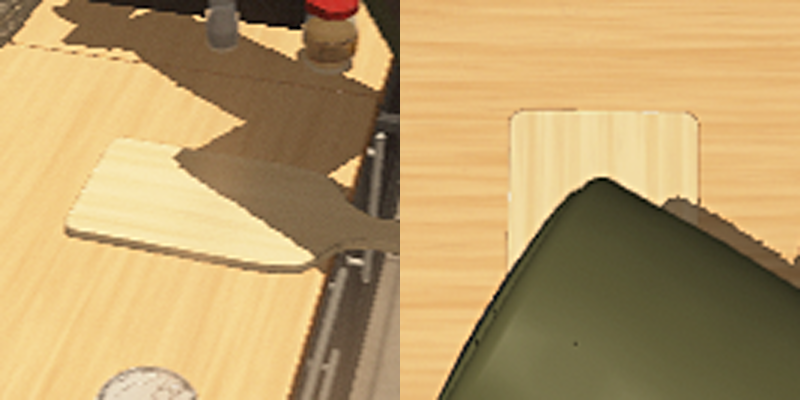

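The top crop shows the end edge from (110+400, 110) to (300+400, 113), with rounded corners. I'll compute from that and cross-check with the side view corners at crop (120,138) and (66,230).

```bash
python3 - <<'E'
from h import *
k=133/400
q=np.float64([[115,110],[290,112.5]])*k+[190,120]
P=cast("top",q,14);d=P[1]-P[0];print(P,"yaw left",np.arctan2(-d[0],-d[1]))
q=np.float64([[116,138],[66,230]])*k+[200,130]
print("side",cast("side",q,14))
# edge via the side view
s=cv2.imread("pics/s4.png"); t=cv2.imread("pics/t4.png")
print("proj edge in side",proj("side",[[300,100,0],[300,200,0],[300,300,0]]))
for r in (262,275,290):
    x0=int(proj("side",[[300,200,0]])[0,0])
    print(r,s[r,260:310].sum(1).tolist() if r==275 else "")
# subpixel end edge in top
g=t.astype(int).sum(2)
for c in range(232,288,8): print(c,g[150:166,c])
E
```

```text
[[565.87076482  81.06890496  14.        ]
 [565.03936296 -71.10976551  14.        ]] yaw left 0.005463272805513634
side [[562.50784002 -71.07464794  14.        ]
 [559.95489713  92.07626725  14.        ]]
proj edge in side [[306.24469124 227.62760518]
 [298.85475327 252.13262408]
 [290.38518825 280.22624257]]
262 
275 [339, 352, 365, 330, 313, 364, 542, 597, 594, 598, 603, 608, 615, 594, 576, 571, 583, 592, 600, 608, 612, 608, 598, 590, 588, 578, 586, 596, 596, 599, 622, 472, 259, 268, 277, 283, 268, 310, 340, 326, 289, 265, 357, 433, 435, 346, 280, 316, 312, 273]
290 
232 [543 536 538 558 557 551 467 613 590 589 590 593 593 594 596 598]
240 [535 536 540 558 549 531 484 643 620 615 615 615 618 616 616 618]
248 [538 544 544 561 563 535 469 641 596 598 598 604 602 601 603 603]
256 [536 560 550 561 558 535 551 629 604 602 599 601 601 606 608 609]
264 [544 561 556 564 562 545 545 623 617 616 619 616 616 619 616 620]
272 [548 558 554 549 567 554 552 637 587 591 595 591 592 590 589 590]
280 [553 552 552 560 573 557 543 569 603 597 597 601 599 600 599 601]
```

```bash
python3 - <<'E'
import cv2
s=cv2.imread("pics/s4.png")
cv2.imwrite("pics/c5.png",cv2.resize(s[190:310,230:350],(600,600),interpolation=cv2.INTER_CUBIC))
E
```

```text
(no output)
```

View pics/c5.png

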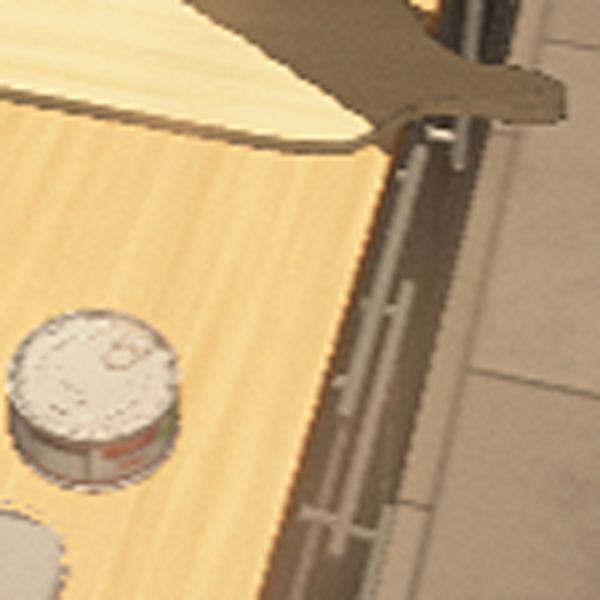

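```bash
python3 - <<'E'
from h import *
print("tip",cast("side",np.float64([[566,97]])/5+[230,190],14))
print("edge side",cast("side",[[291.3,275]],0))
t=cv2.imread("pics/t4.png");print("objs now vs start")
a=cv2.imread("pics/top0.png");s=cv2.imread("pics/s4.png");b=cv2.imread("pics/side0.png")
for i,(x,y) in {"tin":(249,268),"salt":(273,134),"honey":(309,139)}.items():
    T=b[y-16:y+16,x-10:x+10];r=cv2.matchTemplate(s[y-26:y+26,x-20:x+20],T,5);print(i,np.subtract(cv2.minMaxLoc(r)[3],10),r.max())
E
```

```text
tip [[208.49556449   7.79346798  14.        ]]
edge side [[ 3.01604157e+02  2.82905266e+02 -1.13686838e-13]]
objs now vs start
tin [0 0] 0.9968534
salt [0 0] 0.7610209
honey [0 0] 0.9135521
```

Both views agree: the overhang is about 93 mm (top 264 mm end-to-edge, side tip 93 mm) and the yaw is about 0.005. That passes, but I'll nudge about 6 mm more to centre it.

Emit:
send_rows(
  series=[
    [[0,-3.7,0,0,0,0,1],[0,-3.7,0,0,0,0,1],[0,-3.7,0,0,0,0,1],[0,-3.7,0,0,0,0,1],[0,-3.7,0,0,0,0,1],[0,-3.7,0,0,0,0,1],[0,-3.7,0,0,0,0,1],[0,-3.7,0,0,0,0,1],[0,-3.7,0,0,0,0,1],[0,0,0,0,0,0,1]],
  ],
)

```text
clock: 10.9
ee_pos: [644.5, 12.9, 172.4]
orientation: [-0.0, 1.0, 0.003, -0.001]
ft_force: [-0.3, -0.2, 0.8]
opening: 1.0
```

Emit:
send_rows(
  series=[
    [[0,0,2,0,0,0,1],[0,0,2,0,0,0,1],[0,0,2,0,0,0,1],[0,0,0.8,0,0,0,1],[0,0,0,0,0,0,1],[-2.5,0,0,0,0,0,1],[-2,0,0,0,0,0,1],[-1,0,0,0,0,0,1],[-0.5,0,0,0,0,0,1],[0,0,0,0,0,0,1]],
  ],
)

```text
clock: 11.9
ee_pos: [585.5, 7.6, 105.6]
orientation: [0.0, 1.0, -0.0, 0.001]
ft_force: [-0.3, 0.5, 0.7]
opening: 1.002
```

Emit:
send_rows(
  series=[
    [[0,0,0.3,0,0,0,1],[-0.6,0,0,0,0,0,1],[-0.4,0,0,0,0,0,1],[-0.4,0,0,0,0,0,1],[-0.2,0,0,0,0,0,1],[0,0,0,0,0,0,1]],
  ],
)

```text
clock: 12.5
ee_pos: [569.2, 7.6, 101.8]
orientation: [-0.0, 1.0, -0.0, -0.0]
ft_force: [0.3, 0.1, -0.0]
opening: 0.998
```

Emit:
send_rows(
  series=[
    [[1,0,0,0,0,0,1],[3,0,0,0,0,0,1],[3,0,0,0,0,0,1],[0,0,-4,0,0,0,1],[0,0,-3,0,0,0,1],[0,3.7,0,0,0,0,1],[0,3.7,0,0,0,0,1],[0,3.7,0,0,0,0,1],[0,3.7,0,0,0,0,1],[0,3.7,0,0,0,0,1]],
  ],
)

```text
clock: 13.5
ee_pos: [639.1, -178.9, 171.7]
orientation: [-0.0, 1.0, -0.0, -0.0]
ft_force: [-0.2, -0.2, 0.7]
opening: 1.0
```

Emit:
send_rows(
  series=[
    [[0,3.7,0,0,0,0,1],[0,3.7,0,0,0,0,1],[0,3.7,0,0,0,0,1],[0,3.7,0,0,0,0,1],[0,0,0,0,0,0,1]],
  ],
)

```text
clock: 14.0
ee_pos: [638.1, -329.8, 171.2]
orientation: [0.0, 1.0, -0.002, -0.0]
ft_force: [-0.5, 0.0, -0.6]
opening: 1.0
```

```bash
python3 - <<'E'
from h import *
t=snapshot("top");s=snapshot("side")
f=lambda a:cv2.resize(a,(400,400),interpolation=cv2.INTER_CUBIC)
cv2.imwrite("pics/c6.png",np.hstack([f(s[130:290,200:360]),f(t[120:253,190:323])]))
E
```

```text
(no output)
```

View pics/c6.png

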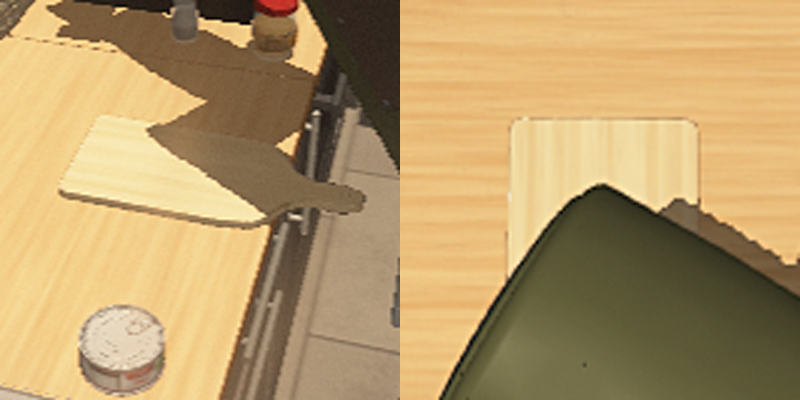

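The board's end edge is now at crop row ~118 across (115–290), and the handle tip is at side crop (365,198). The jar, shaker and tin are in place and the arm is clear.

```bash
python3 - <<'E'
from h import *
k=133/400
P=cast("top",np.float64([[115,118],[290,119]])*k+[190,120],14);d=P[1]-P[0];print(P,"yaw",np.arctan2(-d[0],-d[1]))
T=cast("side",np.float64([[365,198]])*.4+[200,130],14);print("tip",T)
if 248+301.5<P[:,0].mean()<268+301.5 and 190<T[0,0]<214: print(job_done())
E
```

```text
[[558.79591204  80.93901332  14.        ]
 [559.28068508 -71.09043711  14.        ]] yaw -0.003188667708076251
tip [[200.68806757   4.65779773  14.        ]]
the job is handed in; nothing more can be done
None
```

The bread board's handle now sticks out about 10 cm past the worktop's front edge, with the board lying square and flat. I handed the job in at about 14 s of the 40 s, and the hand-in gives no verdict.

I pushed it only with the fingers. Shut fingers on its right side near the broad end squared it up. Open fingers on the broad end then slid it towards the robot, with a 6 mm nudge at the end. The arm then backed off and stands clear of everything.

**Last checks:**
- **Overhang:** the top view puts the broad end about 257.5 mm in from the edge, so about 100 mm of overhang. The side view puts the tip about 101 mm past the edge.
- **Squareness:** about 0.003 rad off square.
- **Bystanders:** the honey jar, salt shaker and tin look unmoved in the last picture. An image comparison before the final nudge showed no shift, though the salt shaker's match was weak at 0.76, probably because the arm's shadow lay over it.
- **Disagreement:** before the nudge, a rough side-view reading of the broad end's corners came out about 4 mm nearer the edge than the top view. The tip and end readings agreed to about 1 mm.

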